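Hang the lift-off door on the test frame

ROBOT

A 6-joint arm with a two-finger parallel gripper is mounted at the origin on the work surface. World frame = base frame: x ahead of the robot, y to its left, z up, the work surface at z = 0. Lengths are in m, angles in rad, forces in N, time in s.
With the tool pointing down it reaches from about 0.425 to 0.95 m from the base axis. Payload 3.5 kg.
Tool frame: the origin (TCP) lies on the mounting face of the last link; the fingertips stand 173 mm ahead of it and the grasp point (between the pads) lies 155 mm ahead of it; z points along the fingers, x is the direction in which the jaws open and shut, and the axes are right-handed (so a half turn about z gives the same grasp; the last joint's range is limited). The gripper opens to 85 mm and grips with 20 to 120 N. Pads are 22 mm wide; open, the fingers measure 114 mm over their backs; the gripper's body (76 mm by 85 mm) begins 54 mm behind the grasp point. The pads swing forward as they close: fully open they stand 13 mm farther back than shut.
Start: joints at [1.041, 0.286, 1.577, -0, 1.279, -0.15], TCP at [0.25, 0.627, 0.405] pointing down, gripper open.
Joint ranges: [-2.77, 2.77], [-0.9, 2.22], [0.21, 2.48], [-1.53, 4.67], [0.24, 2.81], [-2.84, 2.84]. Speed limits (rad/s): [2.79, 2.79, 3.14, 3.14, 3.14, 3.14].

INTERFACE

Orientations are given as a unit quaternion [x, y, z, w].
In Python, from plant import get_state, read_camera, sign_off gives the robot as it stands.
- The arm moves only by the shell command python3 -m jog 'ROWS' [FORCE]. ROWS is JSON, a list of rows, each an object of numbers: "grip": the closure, from 0 (fully open) to 1 (shut); "x", "y", "z": the shift along the tool's x, y, z in mm; "rx", "ry", "rz": the turn, a rotation vector about the tool's x, y, z in degrees. A call has 1 to 8 rows; each row shifts and turns the commanded pose from where the row before left it, along the tool's axes as they then stand; what a row does not reach is not made up. A row lasts 1/12 s, in which the tool goes at most 41.7 mm and 7.16 degrees, less where a joint would pass 70% of its speed; a pose out of reach is approached as far as the arm can. A call with a gripper value outside its range is refused whole. The fingers move at their own pace and stop on an object; FORCE is the grip in N (left out, the last holds). Time passes only in rows, so rows that do not move let the fingers close. It gives the time, the measured TCP pose, the force and the opening at its end, in the units of the state.
- get_state(): the state, without advancing time (a new reading comes with each control period).
- read_camera(name): name is "scene" or "top"; returns a dict with "frame" (480x640x3 uint8, red, green, blue), "intrinsics" (3x3 intrinsics, pixels), "R" (3x3) and "t" (3): a world point X has camera coordinates R X + t. Camera axes: x right, y down, z forward; pixel columns grow to the right and rows downward; lengths in m; the calibration is good to about 2 mm. A picture is of the moment at which its call begins. There is no depth.
- sign_off(): hands the job in, once; it reports no verdict.
The state is a dict: "time": time; "qpos": joint angles; "dq": joint speeds; "joint_efforts": joint torques, N m; "eef_pos": TCP position; "tcp_rot": TCP orientation; "contact_force": force on the tool from outside, world axes, zero at the start; "wrist_torque": the same for the moment, N m; "opening": opening from 0.0 (shut) to 1.0 (fully open).
Only numpy, scipy, OpenCV 4.12 (cv2) and the standard library are available. Lean on these libraries where they do the work, as an engineer would, in place of code of your own. Each camera call takes 0.05 s, during which the arm holds its last target.

TASK

Take the vented door with the two hinge knuckles out of the slotted rack and hang it on the open test frame: lower it, upright, until both knuckles sit fully home on the two hinge pins, and only then let go of it (do not drop it on); it may stand at any swing angle, for instance wide open. Leave the plain vented panel without knuckles standing in the rack.

Things in the scene. Friction and masses are not known exactly. Their poses are not given: they have to be found in the camera images.
- door: Door to hang: black vented panel 10 (x) x 130 (y) x 165 (z) mm, 0.28 kg, two ring knuckles on its -y edge, one above the other: 34 mm outside, 26 mm hole, 22 mm high. Origin: on their common upright axis, at the lower one's underside; the upper one's underside is at z +110. Panel: y +22 to +152 (mass centre about +85), underside z -20, top edge z +145. Stands in a rack slot; pinch its top edge.
- frame: Fixed frame of aluminium posts. Origin: hinge axis at table level. Two steel pins point up on this axis from 10 mm thick brackets whose tops (knuckle seats) are at z 45 and 155; pins 32 mm tall, 20 mm thick, tapering to 5 mm. Frame fills x -220 to -20, y -190 to +20. Door axes parallel to frame's = wide open, clear. Bring knuckles over pins sideways from +x, 35 to 75 mm above seats, then lower.
- rack: Fixed grey rack holding the two panels upright and parallel, loose in slots at its x -60 and +60 mm, panel width along its y. Origin: centre of its underside on the table. Base 210 (x) x 120 (y) x 12 mm; panels stand on the base; slot walls reach 48 mm above the table, so lift a panel straight up 40 mm or more to free it.
- blank: Bystander panel in the rack's other slot: same black vented panel (10 x 130 x 165 mm) without knuckles. Its origin lies as the door's does: 87 mm to -y of the panel's middle, 20 mm above its underside. Which slot holds the door and which this panel varies.
Mind the look-alikes: they are no part of the job. There is more than one size of the door; the one meant has the size given above.

How it is judged:
At the end, for the whole second after the job is handed in: The door hangs on both pins: its hinge axis within 10 mm of the frame's, the knuckles' undersides no more than 6 mm above their brackets, the door upright within 0.12 rad (7 degrees) and at rest; the plain panel still stands in the rack (tilt below 0.2 rad, moved less than 30 mm) (horizontal distance between door and frame below 0.01 m and z of door in the frame of frame between 0.04 and 0.051 m and angle between door's own z axis and vertical below 0.12 rad and linear speed of door below 0.03 m/s and angle between blank's own z axis and vertical below 0.2 rad and distance of blank from where it was at the start of the episode below 0.03 m); the robot touches nothing.
It fails at once if the door is dropped on: let go over the pins while its knuckles are more than 15 mm above their brackets (horizontal distance between door and frame below 0.03 m and z of door in the frame of frame above 0.06 m and contact force between door and the fingers below 0.1 N).
It also fails if it takes over 56 s, if anything falls off the work surface, if the arm or the gripper's body presses on something with over 40 N, if the wrist force passes 120 N, or if a joint passes its speed limit or range.

## Working session

There is one attempt and no reset: what is moved stays moved. The work goes in short steps, Python scripts to look and compute and a shell command to move; the robot and the scene stay as the last step left them, time stands still between calls to the robot, and variables do not carry over. Pictures are saved under pics/ and viewed, and the job is handed in when it is done.

```bash
ls; mkdir -p pics; python3 - <<'E'
from plant import *
import cv2,json,numpy as np
for n in("scene","top"):
    c=read_camera(n); cv2.imwrite(f"pics/{n}0.png",c["frame"][:,:,::-1])
    print(n,np.round(c["intrinsics"],1).tolist(),np.round(c["R"],4).tolist(),np.round(c["t"],4).tolist())
print(get_state())
E
```

```text
pics
scene [[516.6, 0.0, 319.7], [0.0, 516.6, 242.6], [0.0, 0.0, 1.0]] [[-0.8217, 0.5698, 0.0051], [0.4201, 0.6118, -0.6703], [-0.3851, -0.5486, -0.7421]] [0.3125, -0.207, 1.3546]
top [[612.9, 0.0, 322.9], [0.0, 612.9, 240.4], [0.0, 0.0, 1.0]] [[0.0214, -0.9995, 0.023], [-0.9985, -0.0225, -0.0498], [0.0503, -0.0219, -0.9985]] [0.0484, 0.4126, 1.5027]
{'time': 0.1, 'qpos': array([ 1.04100576e+00,  2.87083958e-01,  1.57806364e+00,  3.18943739e-05,
        1.27858037e+00, -1.50003414e-01]), 'dq': array([-2.87317421e-05, -4.50880995e-03, -4.23405250e-03,  2.06495719e-03,
       -1.44895091e-04, -6.11937397e-04]), 'joint_efforts': array([ 1.61544453e-03, -4.07300770e+01, -2.93696970e+01, -9.54963571e-05,
        3.39154569e-03,  1.97735613e-05]), 'eef_pos': array([0.25008973, 0.62670691, 0.40346262]), 'tcp_rot': array([ 8.27867681e-01,  5.60922421e-01, -9.70030094e-04,  4.46289815e-04]), 'contact_force': array([-0.52082779,  0.23755291, -0.5735562 ]), 'wrist_torque': array([-0.02644675, -0.02657024,  0.02887388]), 'opening': 1.0013685780394295}
```

View pics/scene0.png

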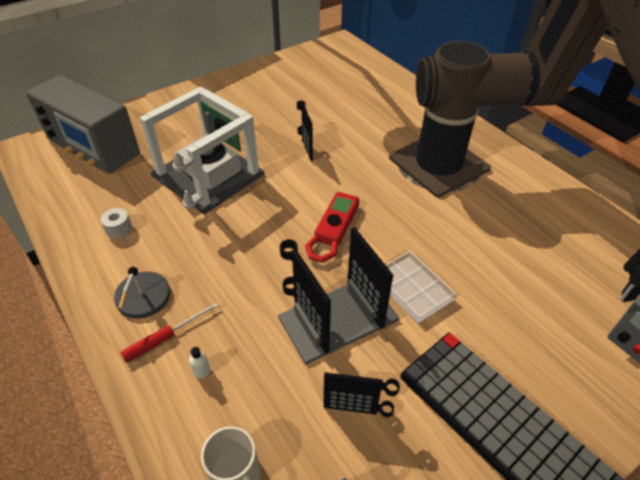

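View pics/top0.png

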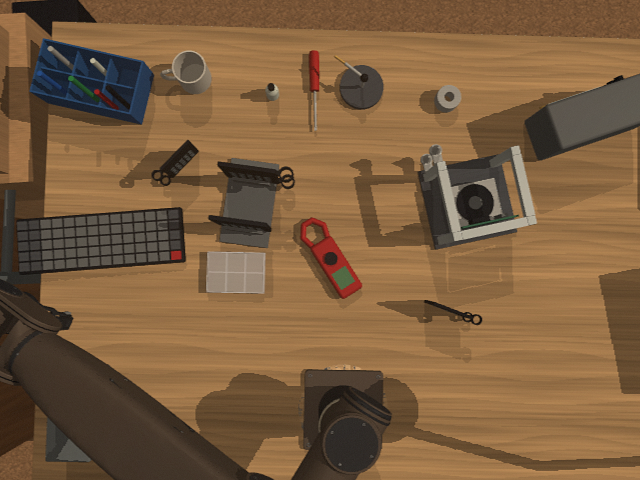

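```bash
python3 - <<'E'
import cv2
t=cv2.imread("pics/top0.png");s=cv2.imread("pics/scene0.png")
def crop(im,x,y,w,h,k,n): cv2.imwrite("pics/"+n,cv2.resize(im[y:y+h,x:x+w],None,fx=k,fy=k,interpolation=cv2.INTER_CUBIC))
crop(t,195,140,120,120,5,"t_rack.png")
crop(t,405,130,140,120,5,"t_frame.png")
crop(s,270,220,140,150,4,"s_rack.png")
crop(s,135,80,140,135,4,"s_frame.png")
E
```

```text
(no output)
```

View pics/t_rack.png

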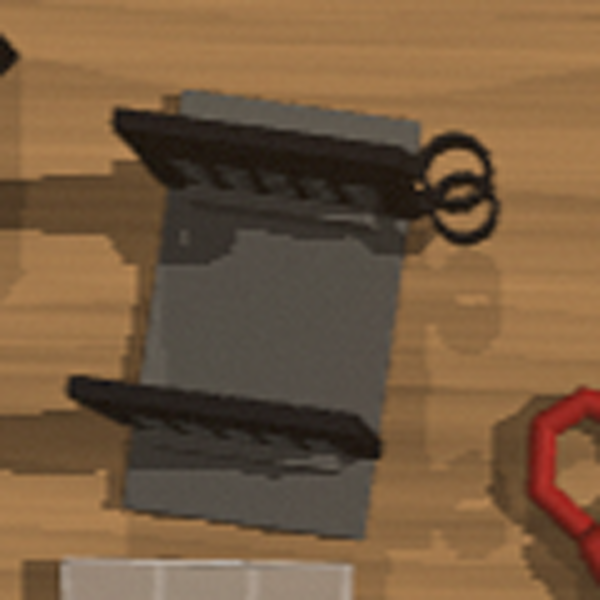

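View pics/t_frame.png

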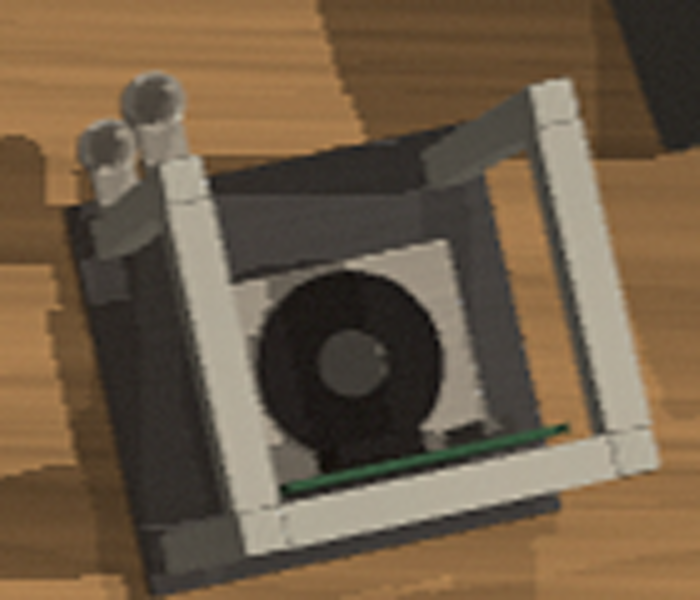

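View pics/s_rack.png

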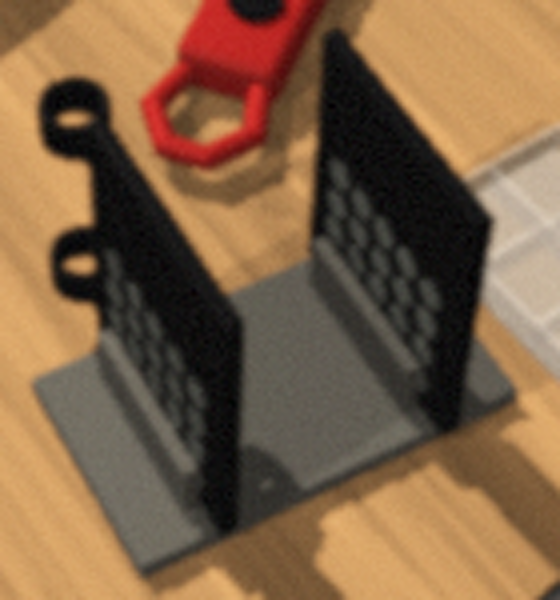

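View pics/s_frame.png

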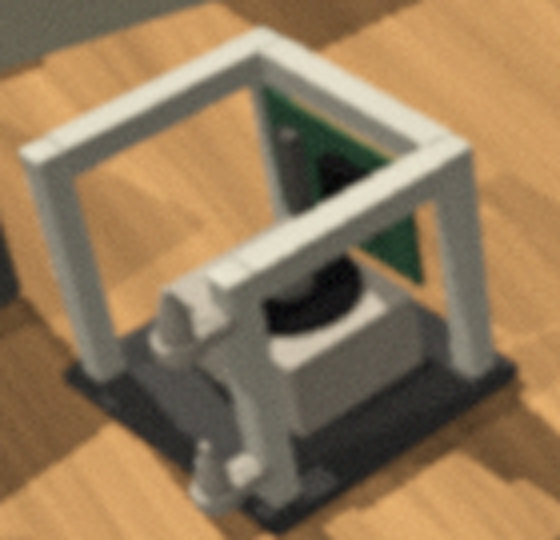

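```bash
cat > h.py <<'E'
import numpy as np
K={"scene":np.array([[516.6,0,319.7],[0,516.6,242.6],[0,0,1]]),"top":np.array([[612.9,0,322.9],[0,612.9,240.4],[0,0,1]])}
R={"scene":np.array([[-0.8217,0.5698,0.0051],[0.4201,0.6118,-0.6703],[-0.3851,-0.5486,-0.7421]]),"top":np.array([[0.0214,-0.9995,0.023],[-0.9985,-0.0225,-0.0498],[0.0503,-0.0219,-0.9985]])}
t={"scene":np.array([0.3125,-0.207,1.3546]),"top":np.array([0.0484,0.4126,1.5027])}
def bp(n,u,v,z):
    d=R[n].T@np.linalg.solve(K[n],[u,v,1.]); o=-R[n].T@t[n]
    return (o+d*(z-o[2])/d[2])
def pr(n,X):
    c=K[n]@(R[n]@np.asarray(X,float)+t[n]); return c[:2]/c[2]
def cp(x,y,k,ox,oy): return (x+.5)/k-.5+ox,(y+.5)/k-.5+oy
E
python3 - <<'E'
from h import *
P=lambda *a:print(a[0],np.round(a[1]*1000,1))
tr=lambda x,y,z:bp("top",*cp(x,y,5,195,140),z)
tf=lambda x,y,z:bp("top",*cp(x,y,5,405,130),z)
sr=lambda x,y,z:bp("scene",*cp(x,y,4,270,220),z)
sf=lambda x,y,z:bp("scene",*cp(x,y,4,135,80),z)
P("ringU top",tr(457,170,.160));P("ringL top",tr(463,208,.05))
P("ringU sc",sr(75,110,.158));P("ringL sc",sr(80,265,.043))
P("door TL",tr(118,118,.177));P("door TR",tr(425,156,.177))
P("sc door TL near",sr(237,322,.177));P("sc TR",sr(98,132,.177))
P("blank TL",tr(72,385,.177));P("blank TR",tr(378,445,.177))
for q in [(183,90),(420,122),(365,538),(125,508)]:P("rack",tr(*q,.012))
for q in [(38,383),(510,395),(145,572)]:P("rack sc",sr(*q,.012))
P("pinU disc top",tf(155,97,.155));P("pinU tip top",tf(160,93,.187))
P("pinL disc top",tf(107,147,.045))
P("pinU tip sc",sf(172,295,.187));P("pinL tip sc",sf(207,445,.077))
P("pinU disc sc",sf(176,340,.155));P("pinL disc sc",sf(215,488,.045))
for q in [(165,165),(240,550),(530,85),(655,465)]:P("bar",tf(*q,.25))
for q in [(70,210),(155,592),(560,505),(450,125)]:P("plate",tf(*q,.01))
E
```

```text
ringU top [551.2 146.3 160. ]
ringL top [550.3 147.4  50. ]
ringU sc [552.1 145.9 158. ]
ringL sc [554.5 145.7  43. ]
door TL [567.8 295.  177. ]
door TR [554.4 159.8 177. ]
sc door TL near [568.1 295.5 177. ]
sc TR [559.2 177.2 177. ]
blank TL [449.5 311.6 177. ]
blank TR [426.3 177.2 177. ]
rack [611.1 288.6  12. ]
rack [598.1 171.2  12. ]
rack [391.5 193.   12. ]
rack [403.6 311.   12. ]
rack sc [599.  174.9  12. ]
rack sc [411.7 312.4  12. ]
rack sc [613.2 291.2  12. ]
pinU disc top [ 616.3 -189.3  155. ]
pinU tip top [ 611.6 -184.9  187. ]
pinL disc top [ 613.8 -188.6   45. ]
pinU tip sc [ 615.2 -184.1  187. ]
pinL tip sc [ 614.8 -190.1   77. ]
pinU disc sc [ 617.7 -188.6  155. ]
pinL disc sc [ 616.5 -189.7   45. ]
bar [ 568.1 -174.4  250. ]
bar [ 407.1 -207.7  250. ]
bar [ 606.  -328.3  250. ]
bar [ 446.7 -382.1  250. ]
plate [ 588.3 -177.2   10. ]
plate [ 398.9 -222.    10. ]
plate [ 446.7 -423.8   10. ]
plate [ 635.9 -367.3   10. ]
```

```bash
R='{"rz":6.7}'
python3 -m jog '[{"rz":6.7},{"rz":6.7},{"rz":6.7},{"rz":6.7},{"rz":6.7},{"rz":6.7}]' 60; python3 -m jog '[{"rz":6.7},{"rz":6.7},{"rz":6.7},{"rz":6.7},{"rz":6.7},{}]'
cat >> h.py <<'E'
from scipy.spatial.transform import Rotation as Ro
def go(target,yawdeg=None,tilt=True):
    from plant import get_state
    s=get_state(); q=Ro.from_quat(s["tcp_rot"]); M=q.as_matrix()
    print("t",round(s["time"],2),"pos",np.round(s["eef_pos"]*1000,1),"yaw",round(np.degrees(np.arctan2(M[1,0],M[0,0])),2),"zaxis",np.round(M[:,2],4),"F",np.round(s["contact_force"],1),"T",np.round(s["wrist_torque"],2),"open",round(float(s["opening"]),3))
    d=M.T@(np.array(target)-s["eef_pos"]); print("tool shift mm",np.round(d*1000,1))
    if yawdeg is not None:
        D=Ro.from_euler("z",yawdeg,degrees=True)*Ro.from_euler("x",180,degrees=True)
        print("rotvec deg",np.round((q.inv()*D).as_rotvec(degrees=True),2))
    return s
E
python3 -c "
from h import *
go([.561,.229,.403],-6)"
```

```text
t 0.1 pos [250.1 626.7 403.5] yaw 68.24 zaxis [-0.0011 -0.0018 -1.    ] F [-0.5  0.2 -0.6] T [-0.03 -0.03  0.03] open 1.001
tool shift mm [-254.1  436.2    0.8]
rotvec deg [6.000e-02 1.200e-01 7.424e+01]$[0]: bad value
$[0]: bad value
```

```bash

python3 -m jog '[{"grip":0,"x":0,"y":0,"z":0,"rx":0,"ry":0,"rz":6.7}]' 60; python3 -m jog '[{"grip":0,"rz":6.7}]'
```

```text
time: 0.18
eef_pos: [0.2501, 0.6268, 0.4037]
tcp_rot: [0.86, 0.511, -0.001, 0.0]
contact_force: [-0.8, -0.1, 0.6]
opening: 1.002$[0]: bad value
```

```bash

python3 -m jog '[{"grip":0,"x":0,"y":0,"z":0,"rx":0,"ry":0,"rz":6.8},{"grip":0,"x":0,"y":0,"z":0,"rx":0,"ry":0,"rz":6.8},{"grip":0,"x":0,"y":0,"z":0,"rx":0,"ry":0,"rz":6.8},{"grip":0,"x":0,"y":0,"z":0,"rx":0,"ry":0,"rz":6.8},{"grip":0,"x":0,"y":0,"z":0,"rx":0,"ry":0,"rz":6.8}]'
python3 -m jog '[{"grip":0,"x":0,"y":0,"z":0,"rx":0,"ry":0,"rz":6.8},{"grip":0,"x":0,"y":0,"z":0,"rx":0,"ry":0,"rz":6.8},{"grip":0,"x":0,"y":0,"z":0,"rx":0,"ry":0,"rz":6.8},{"grip":0,"x":0,"y":0,"z":0,"rx":0,"ry":0,"rz":6.8},{"grip":0,"x":0,"y":0,"z":0,"rx":0,"ry":0,"rz":6.3},{"grip":0,"x":0,"y":0,"z":0,"rx":0,"ry":0,"rz":0}]'
python3 -c "
from h import *
go([.561,.229,.403],-6)"
```

```text
time: 0.6
eef_pos: [0.2501, 0.6268, 0.4038]
tcp_rot: [0.972, 0.235, -0.001, 0.001]
contact_force: [0.0, 0.9, 0.0]
opening: 1.002
time: 1.1
eef_pos: [0.2501, 0.6268, 0.4039]
tcp_rot: [0.999, -0.053, -0.0, 0.001]
contact_force: [-0.5, 0.5, -0.0]
opening: 1.001
t 1.1 pos [250.1 626.8 403.9] yaw -6.07 zaxis [-7.0e-04 -1.2e-03 -1.0e+00] F [-0.5  0.5 -0. ] T [-0.02  0.02  0.06] open 1.001
tool shift mm [351.2 362.7   1.2]
rotvec deg [ 0.07  0.03 -0.07]
```

```bash

python3 -m jog '[{"grip":0,"x":25,"y":26,"z":0,"rx":0,"ry":0,"rz":0},{"grip":0,"x":25,"y":26,"z":0,"rx":0,"ry":0,"rz":0},{"grip":0,"x":25,"y":26,"z":0,"rx":0,"ry":0,"rz":0},{"grip":0,"x":25,"y":26,"z":0,"rx":0,"ry":0,"rz":0},{"grip":0,"x":25,"y":26,"z":0,"rx":0,"ry":0,"rz":0},{"grip":0,"x":25,"y":26,"z":0,"rx":0,"ry":0,"rz":0},{"grip":0,"x":25,"y":26,"z":0,"rx":0,"ry":0,"rz":0}]'
python3 -m jog '[{"grip":0,"x":25,"y":26,"z":0,"rx":0,"ry":0,"rz":0},{"grip":0,"x":25,"y":26,"z":0,"rx":0,"ry":0,"rz":0},{"grip":0,"x":25,"y":26,"z":0,"rx":0,"ry":0,"rz":0},{"grip":0,"x":25,"y":26,"z":0,"rx":0,"ry":0,"rz":0},{"grip":0,"x":25,"y":26,"z":0,"rx":0,"ry":0,"rz":0},{"grip":0,"x":25,"y":26,"z":0,"rx":0,"ry":0,"rz":0},{"grip":0,"x":25,"y":26,"z":0,"rx":0,"ry":0,"rz":0},{"grip":0,"x":0,"y":0,"z":0,"rx":0,"ry":0,"rz":0}]'
python3 - <<'E'
from h import *
go([.561,.229,.317],-6)
from plant import *
import cv2
for n in("scene","top"):
    cv2.imwrite(f"pics/{n}1.png",read_camera(n)["frame"][:,:,::-1])
E
```

```text
time: 1.68
eef_pos: [0.406, 0.4262, 0.4044]
tcp_rot: [0.999, -0.05, -0.0, 0.0]
contact_force: [0.5, -0.3, 0.4]
opening: 1.006
time: 2.35
eef_pos: [0.5635, 0.224, 0.4044]
tcp_rot: [0.999, -0.053, 0.001, 0.001]
contact_force: [-0.9, 0.2, 0.3]
opening: 1.002
t 2.35 pos [563.5 224.  404.4] yaw -6.11 zaxis [ 0.0015 -0.0023 -1.    ] F [-0.9  0.2  0.3] T [-0.03 -0.    0.02] open 1.002
tool shift mm [-3.2 -4.9 87.4]
rotvec deg [ 0.12 -0.1  -0.11]
```

View pics/scene1.png

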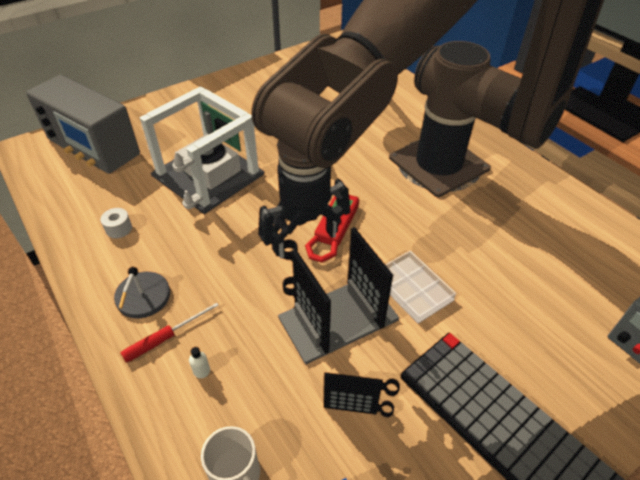

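```bash

python3 - <<'E'
from h import *
import cv2
print(pr("scene",[.5635,.224,.404-.155]),pr("top",[.5635,.224,.404-.155]),pr("scene",[.5635+.05,.22,.25]),pr("scene",[.5135,.23,.25]))
im=cv2.imread("pics/scene1.png")[170:330,230:390];cv2.imwrite("pics/c1.png",cv2.resize(im,None,fx=3.5,fy=3.5,interpolation=2))
im=cv2.imread("pics/top1.png")[120:280,180:340];cv2.imwrite("pics/c2.png",cv2.resize(im,None,fx=3.5,fy=3.5,interpolation=2))
E
```

```text
[306.24054353 242.51587392] [247.24073349 160.04250913] [278.36435523 253.89244095] [333.68918454 231.5120704 ]
```

View pics/c1.png

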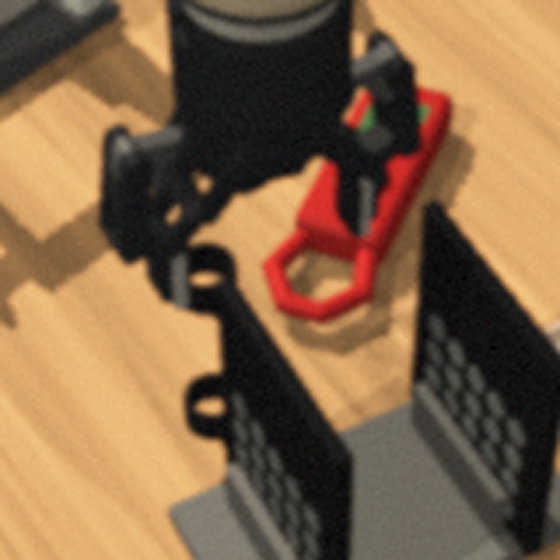

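View pics/c2.png

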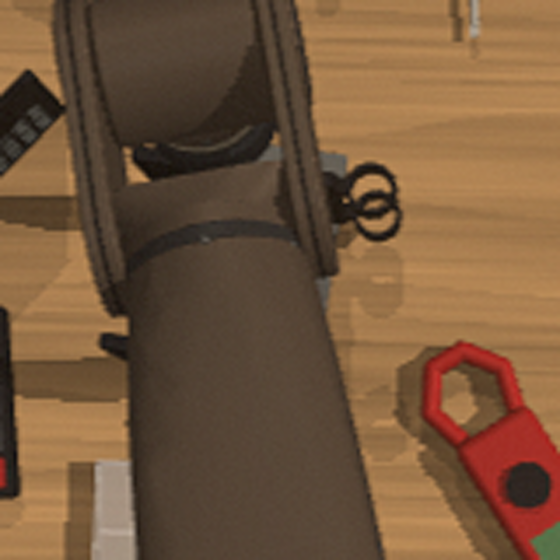

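```bash

python3 -m jog '[{"grip":0,"x":-1.6,"y":-2.5,"z":10,"rx":0,"ry":0,"rz":0},{"grip":0,"x":-1.6,"y":-2.4,"z":15,"rx":0,"ry":0,"rz":0},{"grip":0,"x":0,"y":0,"z":20,"rx":0,"ry":0,"rz":0},{"grip":0,"x":0,"y":0,"z":20,"rx":0,"ry":0,"rz":0},{"grip":0,"x":0,"y":0,"z":15,"rx":0,"ry":0,"rz":0},{"grip":0,"x":0,"y":0,"z":7,"rx":0,"ry":0,"rz":0},{"grip":0,"x":0,"y":0,"z":0,"rx":0,"ry":0,"rz":0},{"grip":0,"x":0,"y":0,"z":0,"rx":0,"ry":0,"rz":0}]'
python3 - <<'E'
from h import *
go([.561,.229,.317],-6)
E
```

```text
time: 3.12
eef_pos: [0.5573, 0.2347, 0.3175]
tcp_rot: [0.999, -0.051, -0.0, 0.0]
contact_force: [-0.0, 0.1, -0.3]
opening: 1.0
t 3.12 pos [557.3 234.7 317.5] yaw -5.85 zaxis [-6.e-04 -0.e+00 -1.e+00] F [-0.   0.1 -0.3] T [-0.01 -0.06 -0.01] open 1.0
tool shift mm [4.3 5.3 0.5]
rotvec deg [0.01 0.03 0.15]
```

```bash

python3 -m jog '[{"grip":0,"x":4,"y":5,"z":0,"rx":0,"ry":0,"rz":0},{"grip":0,"x":0,"y":0,"z":0,"rx":0,"ry":0,"rz":0},{"grip":0,"x":0,"y":0,"z":0,"rx":0,"ry":0,"rz":0},{"grip":0,"x":0,"y":0,"z":0,"rx":0,"ry":0,"rz":0}]'
python3 - <<'E'
from h import *
go([.561,.229,.317],-6)
E
```

```text
time: 3.45
eef_pos: [0.5616, 0.2282, 0.3187]
tcp_rot: [0.999, -0.052, 0.001, -0.0]
contact_force: [0.5, 0.3, -0.4]
opening: 1.002
t 3.45 pos [561.6 228.2 318.7] yaw -5.98 zaxis [ 1.6e-03  5.0e-04 -1.0e+00] F [ 0.5  0.3 -0.4] T [ 0.05 -0.06 -0.02] open 1.002
tool shift mm [-0.7 -0.7  1.7]
rotvec deg [-0.04 -0.09  0.02]
```

```bash

python3 -m jog '[{"grip":1,"x":0,"y":0,"z":0,"rx":0,"ry":0,"rz":0},{"grip":1,"x":0,"y":0,"z":0,"rx":0,"ry":0,"rz":0},{"grip":1,"x":0,"y":0,"z":0,"rx":0,"ry":0,"rz":0},{"grip":1,"x":0,"y":0,"z":0,"rx":0,"ry":0,"rz":0},{"grip":1,"x":0,"y":0,"z":0,"rx":0,"ry":0,"rz":0},{"grip":1,"x":0,"y":0,"z":0,"rx":0,"ry":0,"rz":0},{"grip":1,"x":0,"y":0,"z":0,"rx":0,"ry":0,"rz":0},{"grip":1,"x":0,"y":0,"z":0,"rx":0,"ry":0,"rz":0}]' 60
python3 -m jog '[{"grip":1,"x":0,"y":0,"z":0,"rx":0,"ry":0,"rz":0},{"grip":1,"x":0,"y":0,"z":0,"rx":0,"ry":0,"rz":0},{"grip":1,"x":0,"y":0,"z":0,"rx":0,"ry":0,"rz":0},{"grip":1,"x":0,"y":0,"z":0,"rx":0,"ry":0,"rz":0}]' 60
python3 - <<'E'
from h import *
go([.561,.229,.317],-6)
E
```

```text
time: 4.12
eef_pos: [0.5613, 0.2284, 0.3178]
tcp_rot: [0.999, -0.052, 0.0, -0.0]
contact_force: [0.2, 0.7, 0.0]
opening: 0.107
time: 4.45
eef_pos: [0.5613, 0.2284, 0.3178]
tcp_rot: [0.999, -0.052, 0.0, -0.0]
contact_force: [1.2, 0.9, -0.1]
opening: 0.104
t 4.45 pos [561.3 228.4 317.8] yaw -5.96 zaxis [ 2.e-04  2.e-04 -1.e+00] F [ 1.2  0.9 -0.1] T [ 0.06 -0.02 -0.02] open 0.104
tool shift mm [-0.4 -0.6  0.8]
rotvec deg [-0.01 -0.01  0.04]
```

```bash

python3 -m jog '[{"grip":1,"x":0,"y":0,"z":-4,"rx":0,"ry":0,"rz":0},{"grip":1,"x":0,"y":0,"z":-10,"rx":0,"ry":0,"rz":0},{"grip":1,"x":0,"y":0,"z":-14,"rx":0,"ry":0,"rz":0},{"grip":1,"x":0,"y":0,"z":-14,"rx":0,"ry":0,"rz":0},{"grip":1,"x":0,"y":0,"z":-14,"rx":0,"ry":0,"rz":0},{"grip":1,"x":0,"y":0,"z":-10,"rx":0,"ry":0,"rz":0},{"grip":1,"x":0,"y":0,"z":-6,"rx":0,"ry":0,"rz":0},{"grip":1,"x":0,"y":0,"z":0,"rx":0,"ry":0,"rz":0}]' 60
python3 - <<'E'
from h import *
go([.561,.229,.389],-6)
from plant import *
import cv2
im=read_camera("scene")["frame"][:,:,::-1]
cv2.imwrite("pics/scene2.png",im)
cv2.imwrite("pics/c3.png",cv2.resize(im[150:350,220:420],None,fx=3,fy=3,interpolation=2))
E
```

```text
time: 5.12
eef_pos: [0.5616, 0.2285, 0.3926]
tcp_rot: [0.999, -0.052, 0.002, -0.001]
contact_force: [0.4, 0.0, -1.8]
opening: 0.107
t 5.12 pos [561.6 228.5 392.6] yaw -5.96 zaxis [ 0.0042  0.001  -1.    ] F [ 0.4  0.  -1.8] T [ 0.03 -0.06  0.02] open 0.107
tool shift mm [-0.7 -0.5  3.6]
rotvec deg [-0.08 -0.23  0.04]
```

View pics/c3.png

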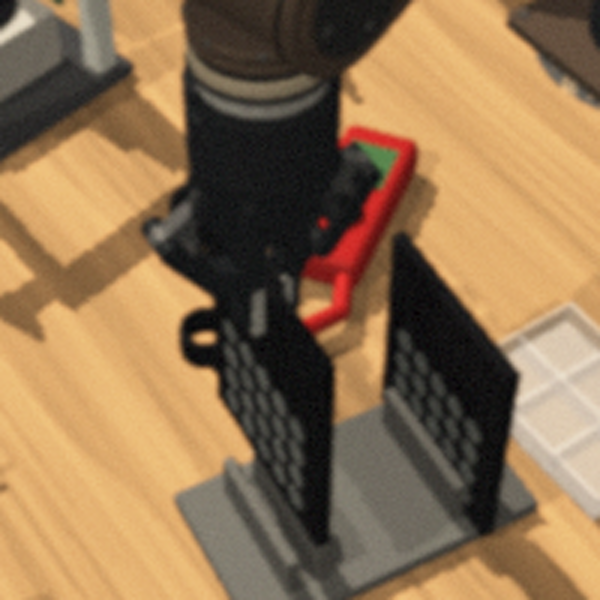

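```bash

python3 -m jog '[{"grip":1,"x":0,"y":0,"z":0,"rx":0,"ry":0,"rz":-3.3},{"grip":1,"x":0,"y":0,"z":0,"rx":0,"ry":0,"rz":-5},{"grip":1,"x":0,"y":0,"z":0,"rx":0,"ry":0,"rz":-5},{"grip":1,"x":0,"y":0,"z":0,"rx":0,"ry":0,"rz":-4},{"grip":1,"x":0,"y":0,"z":0,"rx":0,"ry":0,"rz":-2},{"grip":1,"x":0,"y":0,"z":0,"rx":0,"ry":0,"rz":0}]' 60
python3 - <<'E'
from h import *
go([.650,-.0945,.389],13.3)
E
```

```text
time: 5.67
eef_pos: [0.561, 0.2283, 0.3883]
tcp_rot: [0.993, 0.116, -0.001, 0.0]
contact_force: [-1.0, 0.5, -2.5]
opening: 0.108
t 5.67 pos [561.  228.3 388.3] yaw 13.37 zaxis [-2.6e-03 -6.0e-04 -1.0e+00] F [-1.   0.5 -2.5] T [ 0.04 -0.02  0.07] open 0.108
tool shift mm [ 11.9 334.6  -0.7]
rotvec deg [-0.    0.15  0.07]
```

```bash

python3 -m jog '[{"grip":1,"x":1,"y":10,"z":0,"rx":0,"ry":0,"rz":0},{"grip":1,"x":1,"y":18,"z":0,"rx":0,"ry":0,"rz":0},{"grip":1,"x":1,"y":24,"z":0,"rx":0,"ry":0,"rz":0},{"grip":1,"x":1,"y":28,"z":0,"rx":0,"ry":0,"rz":0},{"grip":1,"x":1,"y":28,"z":0,"rx":0,"ry":0,"rz":0},{"grip":1,"x":1,"y":28,"z":0,"rx":0,"ry":0,"rz":0},{"grip":1,"x":1,"y":28,"z":0,"rx":0,"ry":0,"rz":0},{"grip":1,"x":1,"y":28,"z":0,"rx":0,"ry":0,"rz":0}]' 60
python3 -m jog '[{"grip":1,"x":1,"y":28,"z":0,"rx":0,"ry":0,"rz":0},{"grip":1,"x":1,"y":28,"z":0,"rx":0,"ry":0,"rz":0},{"grip":1,"x":1,"y":28,"z":0,"rx":0,"ry":0,"rz":0},{"grip":1,"x":1,"y":24,"z":0,"rx":0,"ry":0,"rz":0},{"grip":1,"x":0,"y":18,"z":0,"rx":0,"ry":0,"rz":0},{"grip":1,"x":0,"y":10,"z":0,"rx":0,"ry":0,"rz":0},{"grip":1,"x":0,"y":6,"z":0,"rx":0,"ry":0,"rz":0},{"grip":1,"x":0,"y":0,"z":0,"rx":0,"ry":0,"rz":0}]' 60
python3 -m jog '[{"grip":1,"x":0,"y":0,"z":0,"rx":0,"ry":0,"rz":0},{"grip":1,"x":0,"y":0,"z":0,"rx":0,"ry":0,"rz":0},{"grip":1,"x":0,"y":0,"z":0,"rx":0,"ry":0,"rz":0}]'
python3 - <<'E'
from h import *
go([.650,-.0945,.389],13.3)
from plant import *
import cv2
im=read_camera("scene")["frame"][:,:,::-1]
cv2.imwrite("pics/scene3.png",im)
cv2.imwrite("pics/c4.png",cv2.resize(im[80:280,100:300],None,fx=3,fy=3,interpolation=2))
im=read_camera("top")["frame"][:,:,::-1]
cv2.imwrite("pics/top3.png",im)
cv2.imwrite("pics/c5.png",cv2.resize(im[80:260,330:530],None,fx=4,fy=4,interpolation=2)[:600])
E
```

```text
time: 6.33
eef_pos: [0.6135, 0.0414, 0.3892]
tcp_rot: [0.993, 0.116, -0.0, 0.0]
contact_force: [0.9, -0.0, -2.5]
opening: 0.107
time: 7.0
eef_pos: [0.6501, -0.0947, 0.3894]
tcp_rot: [0.993, 0.116, -0.0, -0.0]
contact_force: [-0.6, 0.2, -2.8]
opening: 0.107
time: 7.25
eef_pos: [0.6499, -0.0926, 0.3898]
tcp_rot: [0.993, 0.117, -0.0, -0.0]
contact_force: [-0.0, 0.7, -2.4]
opening: 0.108
t 7.25 pos [649.9 -92.6 389.8] yaw 13.42 zaxis [-2.e-04  3.e-04 -1.e+00] F [-0.   0.7 -2.4] T [ 0.   -0.01  0.04] open 0.108
tool shift mm [-0.4  1.8  0.8]
rotvec deg [-0.02  0.01  0.12]
```

View pics/c4.png

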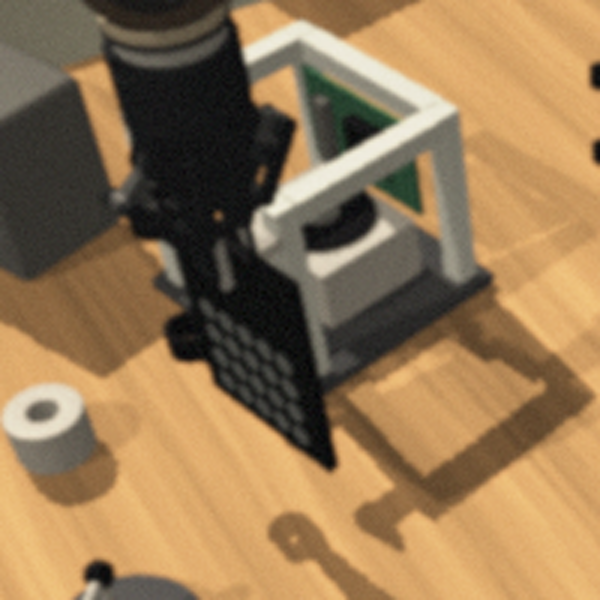

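View pics/c5.png

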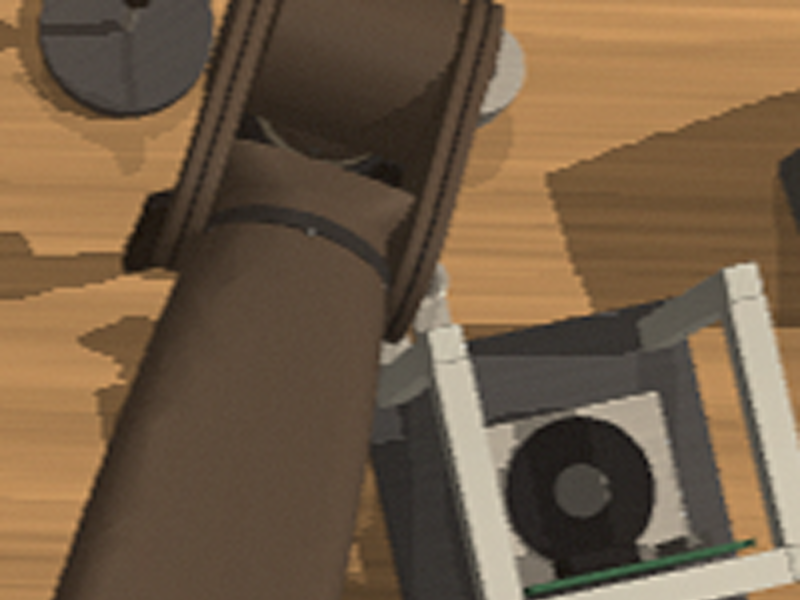

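```bash

python3 - <<'E'
from h import *
y=np.array([-.2315,.9728]);x=np.array([.9728,.2315])
a=np.array([.6499,-.0926])-.083*y
zo=.032+.3898-.3178
print(zo,"ring mid",pr("scene",[*a,zo+.011]),"ring lo edge",pr("scene",[*(a),zo]))
for yy in(.022,.152):
  for xx in(-.005,.005): print(yy,xx,pr("scene",[*(a+yy*y+xx*x),zo-.02]))
import cv2
im=cv2.imread("pics/scene3.png")[160:250,130:230];cv2.imwrite("pics/c6.png",cv2.resize(im,None,fx=6,fy=6,interpolation=2))
E
```

```text
0.10399999999999993 ring mid [163.089954   191.69969091] ring lo edge [164.21068954 195.48906551]
0.022 -0.005 [174.28731099 205.75228329]
0.022 0.005 [170.54877027 208.13106296]
0.152 -0.005 [213.35993143 235.16079779]
0.152 0.005 [209.60247197 237.80853292]
```

View pics/c6.png

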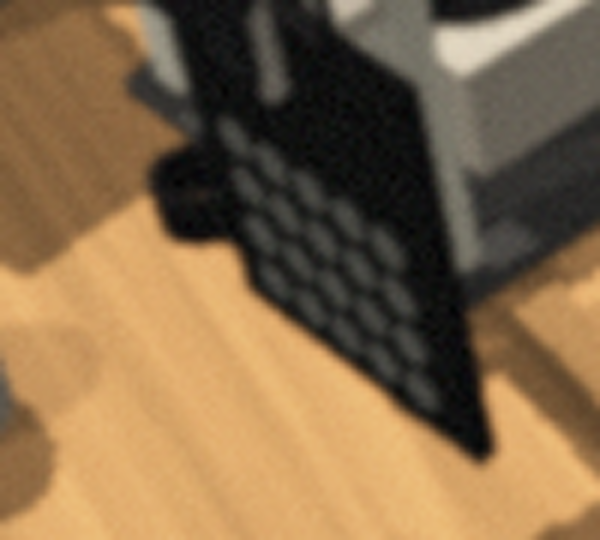

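```bash

python3 -m jog '[{"grip":1,"x":-4,"y":0.5,"z":0,"rx":0,"ry":0,"rz":0},{"grip":1,"x":-8,"y":0.5,"z":0,"rx":0,"ry":0,"rz":0},{"grip":1,"x":-10,"y":1,"z":0,"rx":0,"ry":0,"rz":0},{"grip":1,"x":-10,"y":0,"z":0,"rx":0,"ry":0,"rz":0},{"grip":1,"x":-10,"y":0,"z":0,"rx":0,"ry":0,"rz":0},{"grip":1,"x":-8,"y":0,"z":0,"rx":0,"ry":0,"rz":0},{"grip":1,"x":-5,"y":0,"z":0,"rx":0,"ry":0,"rz":0},{"grip":1,"x":0,"y":0,"z":0,"rx":0,"ry":0,"rz":0}]' 60
python3 -m jog '[{"grip":1,"x":0,"y":0,"z":0,"rx":0,"ry":0,"rz":0},{"grip":1,"x":0,"y":0,"z":0,"rx":0,"ry":0,"rz":0},{"grip":1,"x":0,"y":0,"z":0,"rx":0,"ry":0,"rz":0},{"grip":1,"x":0,"y":0,"z":0,"rx":0,"ry":0,"rz":0}]'
python3 - <<'E'
from h import *
go([.5964,-.1073,.389],13.3)
from plant import *
import cv2
im=read_camera("scene")["frame"][:,:,::-1]
cv2.imwrite("pics/scene4.png",im)
cv2.imwrite("pics/c7.png",cv2.resize(im[130:260,140:270],None,fx=4.5,fy=4.5,interpolation=2))
E
```

```text
time: 8.02
eef_pos: [0.5959, -0.1089, 0.3899]
tcp_rot: [0.993, 0.116, -0.0, 0.0]
contact_force: [1.2, -0.1, -2.2]
opening: 0.108
time: 8.35
eef_pos: [0.5973, -0.1084, 0.3897]
tcp_rot: [0.993, 0.116, 0.0, 0.0]
contact_force: [0.1, -0.1, -1.6]
opening: 0.107
t 8.35 pos [ 597.3 -108.4  389.7] yaw 13.35 zaxis [ 1.e-04  0.e+00 -1.e+00] F [ 0.1 -0.1 -1.6] T [-0.01  0.    0.06] open 0.107
tool shift mm [-0.6 -1.3  0.7]
rotvec deg [ 0.   -0.01  0.05]
```

View pics/c7.png

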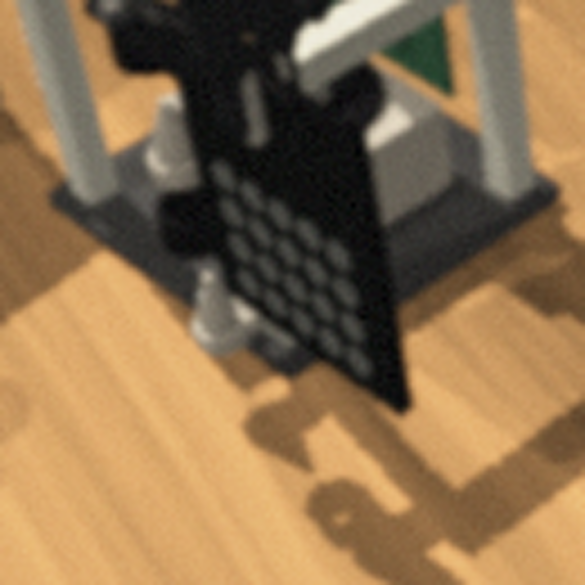

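```bash

python3 - <<'E'
from h import *
import cv2
y=np.array([-.2309,.973]);x=np.array([.973,.2309])
a=np.array([.5973,-.1084])-.083*y; f=np.array([.6155,-.188]); zo=.104
print("door axis",a)
im=cv2.imread("pics/scene4.png")[130:260,140:270]; k=5
im=cv2.resize(im,None,fx=k,fy=k,interpolation=2)
def C(X):
    p=pr("scene",X); return (int((p[0]-140+.5)*k),int((p[1]-130+.5)*k))
def circ(c,r,z,col):
    pts=[C([c[0]+r*np.cos(s),c[1]+r*np.sin(s),z]) for s in np.linspace(0,6.283,40)]
    cv2.polylines(im,[np.array(pts)],True,col,1)
for z in(zo,zo+.022): circ(a,.017,z,(0,0,255))
for b in(.045,.155): circ(f,.010,b,(0,255,0)); circ(f,.0025,b+.032,(0,255,0))
cv2.line(im,C([*f,.045]),C([*f,.19]),(255,255,0),1)
cv2.line(im,C([*(a+.022*y),zo-.02]),C([*(a+.152*y),zo-.02]),(0,0,255),1)
cv2.imwrite("pics/ov.png",im)
E
```

```text
door axis [ 0.6164647 -0.189159 ]
```

View pics/ov.png

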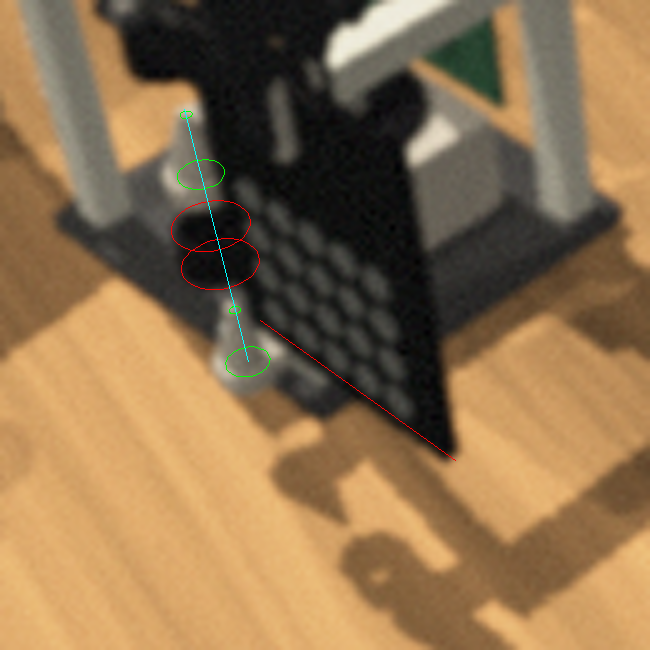

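```bash

python3 - <<'E'
from h import *
import cv2
im=cv2.imread("pics/scene4.png")[145:215,160:220]
im=np.clip(im.astype(float)*1.7+10,0,255).astype(np.uint8)
cv2.imwrite("pics/z1.png",cv2.resize(im,None,fx=8,fy=8,interpolation=2))
im=cv2.imread("pics/scene0.png")[140:215,160:220]
cv2.imwrite("pics/z2.png",cv2.resize(im,None,fx=8,fy=8,interpolation=2))
im=cv2.imread("pics/top0.png")[140:180,415:455]
cv2.imwrite("pics/z3.png",cv2.resize(im,None,fx=14,fy=14,interpolation=2))
E
```

```text
(no output)
```

View pics/z1.png

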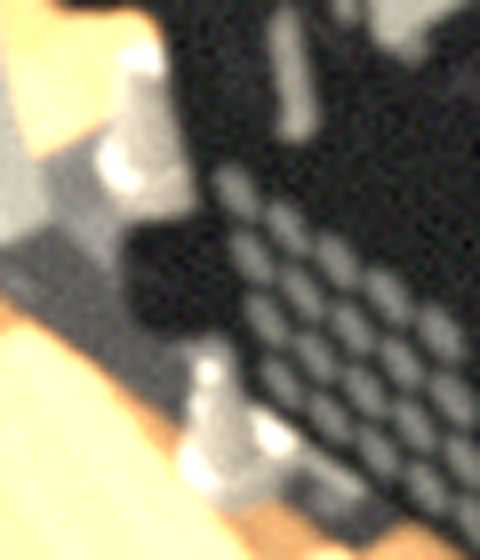

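View pics/z2.png

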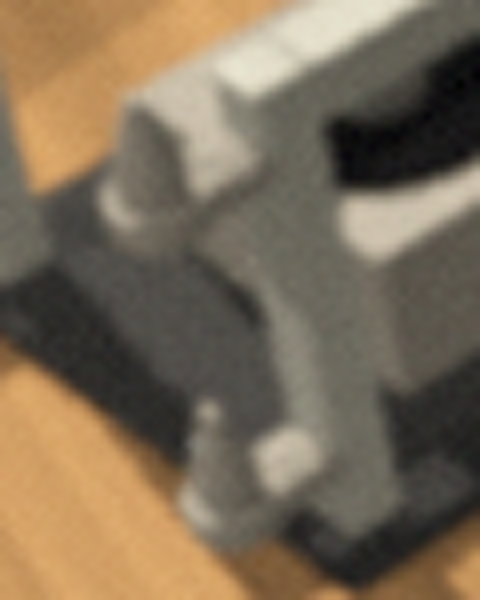

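View pics/z3.png

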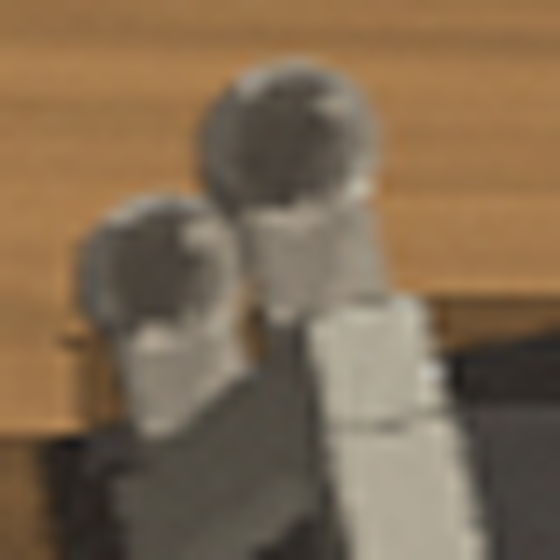

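```bash

python3 -m jog '[{"grip":1,"x":0,"y":0,"z":6,"rx":0,"ry":0,"rz":0},{"grip":1,"x":0,"y":0,"z":8,"rx":0,"ry":0,"rz":0},{"grip":1,"x":0,"y":0,"z":8,"rx":0,"ry":0,"rz":0},{"grip":1,"x":0,"y":0,"z":6,"rx":0,"ry":0,"rz":0},{"grip":1,"x":0,"y":0,"z":5,"rx":0,"ry":0,"rz":0},{"grip":1,"x":0,"y":0,"z":4,"rx":0,"ry":0,"rz":0},{"grip":1,"x":0,"y":0,"z":0,"rx":0,"ry":0,"rz":0},{"grip":1,"x":0,"y":0,"z":0,"rx":0,"ry":0,"rz":0}]' 60
python3 - <<'E'
from h import *
go([.5964,-.1073,.389-.059],13.3)
from plant import *
import cv2
im=read_camera("scene")["frame"][:,:,::-1]
cv2.imwrite("pics/scene5.png",im)
cv2.imwrite("pics/c8.png",cv2.resize(im[140:230,150:250],None,fx=6,fy=6,interpolation=2))
E
```

```text
time: 9.07
eef_pos: [0.597, -0.1085, 0.3524]
tcp_rot: [0.993, 0.116, -0.0, -0.0]
contact_force: [-0.4, -0.4, -3.2]
opening: 0.105
t 9.07 pos [ 597.  -108.5  352.4] yaw 13.34 zaxis [-5.e-04  2.e-04 -1.e+00] F [-0.4 -0.4 -3.2] T [ 0.01 -0.03  0.06] open 0.105
tool shift mm [-0.3 -1.3 22.4]
rotvec deg [-0.02  0.03  0.04]
```

View pics/c8.png

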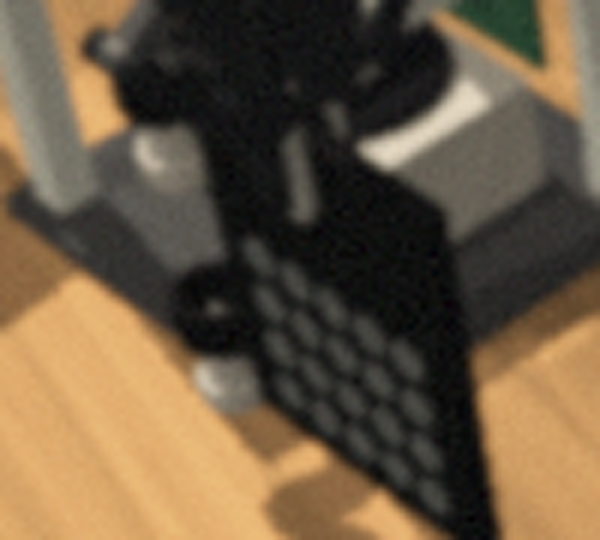

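```bash

python3 -m jog '[{"grip":1,"x":0,"y":0,"z":2,"rx":0,"ry":0,"rz":0},{"grip":1,"x":0,"y":0,"z":3,"rx":0,"ry":0,"rz":0},{"grip":1,"x":0,"y":0,"z":3,"rx":0,"ry":0,"rz":0},{"grip":1,"x":0,"y":0,"z":3,"rx":0,"ry":0,"rz":0},{"grip":1,"x":0,"y":0,"z":2,"rx":0,"ry":0,"rz":0},{"grip":1,"x":0,"y":0,"z":0,"rx":0,"ry":0,"rz":0},{"grip":1,"x":0,"y":0,"z":0,"rx":0,"ry":0,"rz":0}]' 60
python3 - <<'E'
from h import *
go([.5964,-.1073,.389-.059],13.3)
E
```

```text
time: 9.7
eef_pos: [0.5969, -0.1085, 0.3394]
tcp_rot: [0.993, 0.116, -0.0, -0.0]
contact_force: [0.3, 0.3, -2.3]
opening: 0.101
t 9.7 pos [ 596.9 -108.5  339.4] yaw 13.34 zaxis [-5.e-04  2.e-04 -1.e+00] F [ 0.3  0.3 -2.3] T [ 0.02  0.04 -0.01] open 0.101
tool shift mm [-0.2 -1.3  9.4]
rotvec deg [-0.02  0.03  0.04]
```

```bash

python3 -m jog '[{"grip":1,"x":0,"y":0,"z":2,"rx":0,"ry":0,"rz":0},{"grip":1,"x":0,"y":0,"z":2,"rx":0,"ry":0,"rz":0},{"grip":1,"x":0,"y":0,"z":1.5,"rx":0,"ry":0,"rz":0},{"grip":1,"x":0,"y":0,"z":0,"rx":0,"ry":0,"rz":0},{"grip":1,"x":0,"y":0,"z":0,"rx":0,"ry":0,"rz":0}]' 60
python3 - <<'E'
from h import *
go([.5964,-.1073,.389-.059],13.3)
E
python3 -m jog '[{"grip":1,"x":0,"y":0,"z":1,"rx":0,"ry":0,"rz":0},{"grip":1,"x":0,"y":0,"z":0,"rx":0,"ry":0,"rz":0}]' 60
python3 -m jog '[{"grip":1,"x":0,"y":0,"z":1,"rx":0,"ry":0,"rz":0},{"grip":1,"x":0,"y":0,"z":0,"rx":0,"ry":0,"rz":0}]' 60
```

```text
time: 10.12
eef_pos: [0.5969, -0.1085, 0.334]
tcp_rot: [0.993, 0.116, -0.0, -0.0]
contact_force: [0.3, 0.5, -3.4]
opening: 0.105
t 10.12 pos [ 596.9 -108.5  334. ] yaw 13.34 zaxis [-4.e-04  1.e-04 -1.e+00] F [ 0.3  0.5 -3.4] T [ 0.   -0.02  0.01] open 0.105
tool shift mm [-0.2 -1.3  4. ]
rotvec deg [-0.01  0.02  0.04]
time: 10.28
eef_pos: [0.597, -0.1085, 0.3332]
tcp_rot: [0.993, 0.116, -0.0, 0.0]
contact_force: [0.0, 0.2, -2.8]
opening: 0.105
time: 10.45
eef_pos: [0.597, -0.1085, 0.3321]
tcp_rot: [0.993, 0.116, -0.0, -0.0]
contact_force: [-0.3, 0.5, -2.4]
opening: 0.104
```

```bash

python3 -m jog '[{"grip":1,"x":0,"y":0,"z":1,"rx":0,"ry":0,"rz":0},{"grip":1,"x":0,"y":0,"z":0,"rx":0,"ry":0,"rz":0}]' 60
python3 -m jog '[{"grip":1,"x":0,"y":0,"z":0.7,"rx":0,"ry":0,"rz":0},{"grip":1,"x":0,"y":0,"z":0,"rx":0,"ry":0,"rz":0},{"grip":1,"x":0,"y":0,"z":0,"rx":0,"ry":0,"rz":0}]' 60
python3 -m jog '[{"grip":1,"x":0,"y":0,"z":0.7,"rx":0,"ry":0,"rz":0},{"grip":1,"x":0,"y":0,"z":0,"rx":0,"ry":0,"rz":0},{"grip":1,"x":0,"y":0,"z":0,"rx":0,"ry":0,"rz":0}]' 60
```

```text
time: 10.62
eef_pos: [0.5969, -0.1085, 0.331]
tcp_rot: [0.993, 0.116, -0.0, -0.0]
contact_force: [-0.4, -0.1, -2.5]
opening: 0.11
time: 10.87
eef_pos: [0.597, -0.1086, 0.3307]
tcp_rot: [0.993, 0.116, 0.0, 0.0]
contact_force: [-0.2, -0.3, -1.6]
opening: 0.108
time: 11.12
eef_pos: [0.5971, -0.1085, 0.3306]
tcp_rot: [0.993, 0.116, 0.0, 0.0]
contact_force: [-1.2, 1.6, 1.3]
opening: 0.105
```

```bash

python3 -m jog '[{"grip":1,"x":0,"y":0,"z":0.5,"rx":0,"ry":0,"rz":0},{"grip":1,"x":0,"y":0,"z":0,"rx":0,"ry":0,"rz":0},{"grip":1,"x":0,"y":0,"z":0,"rx":0,"ry":0,"rz":0}]' 60
python3 - <<'E'
from h import *
go([.5964,-.1073,.389-.059],13.3)
from plant import *
import cv2
im=read_camera("scene")["frame"][:,:,::-1]
cv2.imwrite("pics/scene6.png",im)
cv2.imwrite("pics/c9.png",cv2.resize(im[130:230,150:250],None,fx=6,fy=6,interpolation=2))
E
```

```text
time: 11.37
eef_pos: [0.5972, -0.1085, 0.3304]
tcp_rot: [0.993, 0.116, 0.001, 0.0]
contact_force: [-1.6, 2.2, 5.7]
opening: 0.108
t 11.37 pos [ 597.2 -108.5  330.4] yaw 13.34 zaxis [ 1.1e-03 -4.0e-04 -1.0e+00] F [-1.6  2.2  5.7] T [-0.07  0.4  -0.15] open 0.108
tool shift mm [-0.5 -1.3  0.4]
rotvec deg [ 0.04 -0.05  0.04]
```

View pics/c9.png

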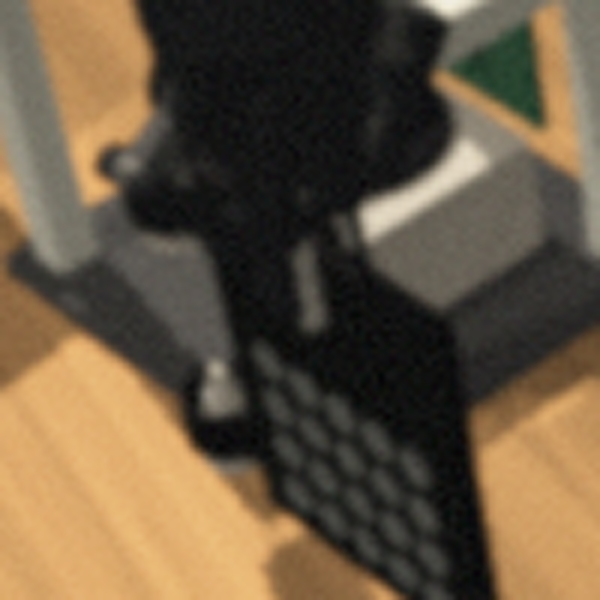

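```bash

python3 -m jog '[{"grip":0.75,"x":0,"y":0,"z":0,"rx":0,"ry":0,"rz":0},{"grip":0.6,"x":0,"y":0,"z":0,"rx":0,"ry":0,"rz":0},{"grip":0.5,"x":0,"y":0,"z":0,"rx":0,"ry":0,"rz":0},{"grip":0.4,"x":0,"y":0,"z":0,"rx":0,"ry":0,"rz":0},{"grip":0.4,"x":0,"y":0,"z":0,"rx":0,"ry":0,"rz":0},{"grip":0.4,"x":0,"y":0,"z":0,"rx":0,"ry":0,"rz":0},{"grip":0.4,"x":0,"y":0,"z":0,"rx":0,"ry":0,"rz":0}]' 60
python3 - <<'E'
from h import *
go([.5964,-.1073,.389-.059],13.3)
from plant import *
import cv2
im=read_camera("scene")["frame"][:,:,::-1]
cv2.imwrite("pics/scene7.png",im)
cv2.imwrite("pics/c10.png",cv2.resize(im[130:250,150:270],None,fx=5,fy=5,interpolation=2))
E
```

```text
time: 12.0
eef_pos: [0.597, -0.1086, 0.3292]
tcp_rot: [0.993, 0.116, -0.0, -0.0]
contact_force: [0.4, -0.7, -0.1]
opening: 0.604
t 12.0 pos [ 597.  -108.6  329.2] yaw 13.34 zaxis [-2.e-04  0.e+00 -1.e+00] F [ 0.4 -0.7 -0.1] T [ 0.01 -0.    0.04] open 0.604
tool shift mm [-0.3 -1.4 -0.8]
rotvec deg [-0.    0.01  0.04]
```

View pics/c10.png

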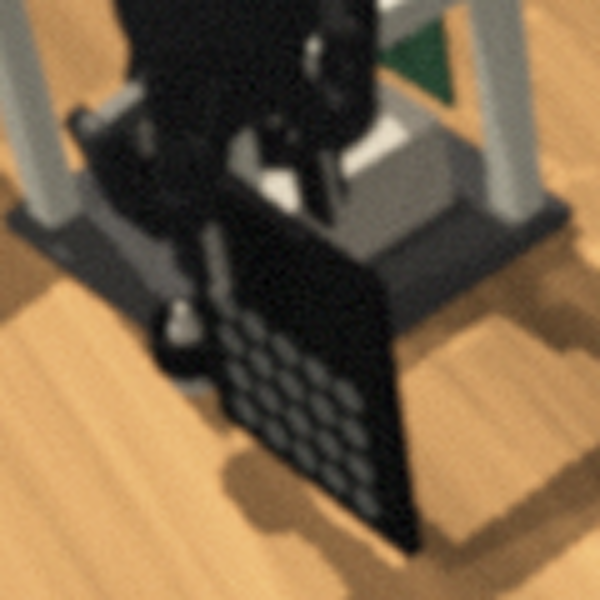

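Released, with the door standing on its pins and the fingers clear on both sides. Next I retreat straight up.

```bash

python3 -m jog '[{"grip":0.4,"x":0,"y":0,"z":-5,"rx":0,"ry":0,"rz":0},{"grip":0.4,"x":0,"y":0,"z":-12,"rx":0,"ry":0,"rz":0},{"grip":0.4,"x":0,"y":0,"z":-18,"rx":0,"ry":0,"rz":0},{"grip":0.4,"x":0,"y":0,"z":-20,"rx":0,"ry":0,"rz":0},{"grip":0.4,"x":0,"y":0,"z":-20,"rx":0,"ry":0,"rz":0},{"grip":0.4,"x":0,"y":0,"z":-20,"rx":0,"ry":0,"rz":0},{"grip":0.4,"x":0,"y":0,"z":-12,"rx":0,"ry":0,"rz":0},{"grip":0.4,"x":0,"y":0,"z":-5,"rx":0,"ry":0,"rz":0}]' 60
python3 -m jog '[{"grip":0.4,"x":0,"y":-15,"z":0,"rx":0,"ry":0,"rz":0},{"grip":0.4,"x":0,"y":-30,"z":0,"rx":0,"ry":0,"rz":0},{"grip":0.4,"x":0,"y":-30,"z":0,"rx":0,"ry":0,"rz":0},{"grip":0.4,"x":0,"y":-30,"z":0,"rx":0,"ry":0,"rz":0},{"grip":0.4,"x":0,"y":-30,"z":0,"rx":0,"ry":0,"rz":0},{"grip":0.4,"x":0,"y":-30,"z":0,"rx":0,"ry":0,"rz":0},{"grip":0.4,"x":0,"y":-15,"z":0,"rx":0,"ry":0,"rz":0},{"grip":0.4,"x":0,"y":0,"z":0,"rx":0,"ry":0,"rz":0}]'
python3 -m jog '[{"grip":0.4,"x":0,"y":0,"z":0,"rx":0,"ry":0,"rz":0},{"grip":0.4,"x":0,"y":0,"z":0,"rx":0,"ry":0,"rz":0},{"grip":0.4,"x":0,"y":0,"z":0,"rx":0,"ry":0,"rz":0},{"grip":0.4,"x":0,"y":0,"z":0,"rx":0,"ry":0,"rz":0}]'
python3 - <<'E'
from plant import *
import cv2
for n in("scene","top"):
    cv2.imwrite(f"pics/{n}8.png",read_camera(n)["frame"][:,:,::-1])
im=cv2.imread("pics/scene8.png");cv2.imwrite("pics/c11.png",cv2.resize(im[100:240,140:280],None,fx=4,fy=4,interpolation=2))
im=cv2.imread("pics/top8.png");cv2.imwrite("pics/c12.png",cv2.resize(im[120:250,190:450],None,fx=3,fy=3,interpolation=2))
E
```

```text
time: 12.72
eef_pos: [0.5972, -0.1085, 0.4454]
tcp_rot: [0.993, 0.116, 0.003, 0.001]
contact_force: [0.8, 0.5, 0.1]
opening: 0.601
time: 13.38
eef_pos: [0.5539, 0.0701, 0.4397]
tcp_rot: [0.993, 0.118, -0.002, -0.001]
contact_force: [0.1, -0.6, 0.1]
opening: 0.599
time: 13.72
eef_pos: [0.5557, 0.0657, 0.441]
tcp_rot: [0.993, 0.115, -0.0, 0.0]
contact_force: [-0.3, -0.3, -1.3]
opening: 0.601
```

View pics/c11.png

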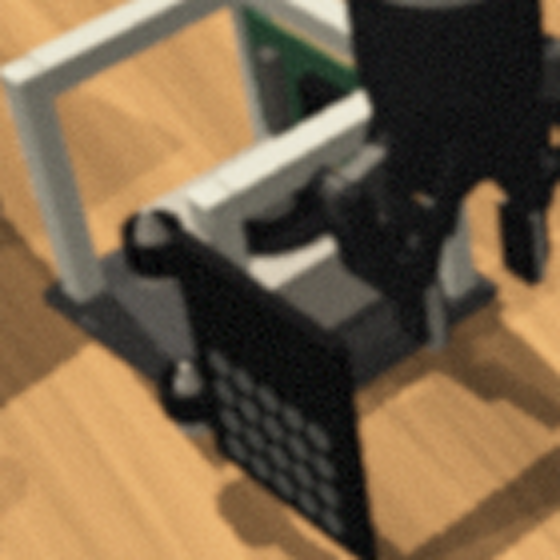

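View pics/c12.png

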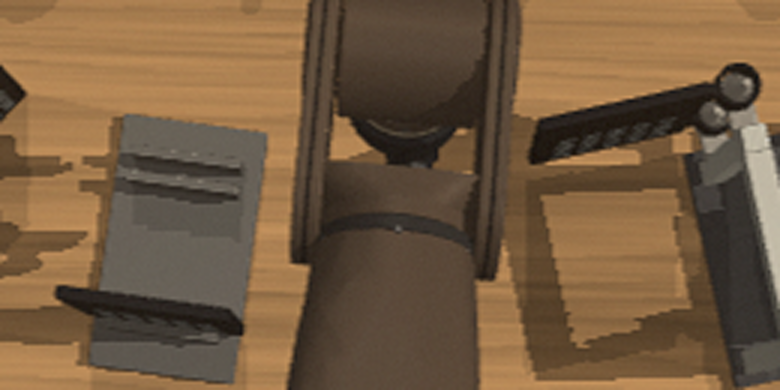

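View pics/scene8.png

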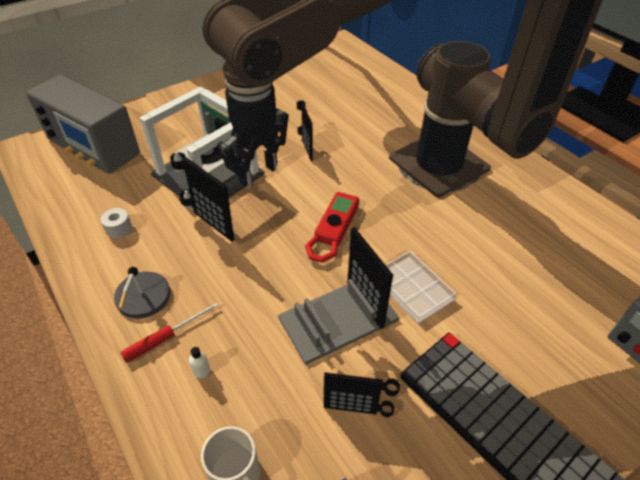

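```bash

python3 -m jog '[{"grip":0.4,"x":0,"y":0,"z":0,"rx":0,"ry":0,"rz":0},{"grip":0.4,"x":0,"y":0,"z":0,"rx":0,"ry":0,"rz":0},{"grip":0.4,"x":0,"y":0,"z":0,"rx":0,"ry":0,"rz":0},{"grip":0.4,"x":0,"y":0,"z":0,"rx":0,"ry":0,"rz":0}]'
python3 - <<'E'
from plant import *
import cv2,numpy as np
a=read_camera("scene")["frame"].astype(int);b=cv2.imread("pics/scene8.png")[:,:,::-1].astype(int)
print(np.abs(a-b)[145:240,165:235].mean(),np.abs(a-b)[400:,:100].mean())
sign_off()
E
```

```text
time: 14.15
eef_pos: [0.5555, 0.0665, 0.4413]
tcp_rot: [0.993, 0.116, 0.0, 0.0]
contact_force: [-0.3, -0.6, 0.2]
opening: 0.6
2.76671679197995 2.3869166666666666
the job is handed in; nothing more can be done
```

The door is hanging on the frame, wide open, and I handed the job in at about 14 s of robot time. No verdict came back, so what follows is from my own checks.

**What I did:** I pinched the full-size door by its top edge, lifted it about 75 mm out of the slot and brought it over the pins from the frame's +x side. I then lowered it until the vertical force changed from about −2.5 N to +5.7 N. I took that as both knuckles seated, and only then opened the gripper and backed away.

**Last checks:**
- **Seating:** both knuckles sit around their pins, one at each bracket, in the last pictures. I estimate the lower knuckle's underside at about 45 mm, which is the seat height.
- **Upright and at rest:** the door looks upright. Pictures about 0.4 s apart differ only by roughly image noise.
- **Plain panel:** it is still standing in its rack slot.
- **Robot:** the gripper is clear of everything and reads almost no force.

**Disagreement:** the camera estimates of the hinge axis differed by 2–5 mm between views. The door slid down freely despite that, and I did not re-measure the final hinge-axis offset.

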